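Find and lock the high spot of a welded handwheel on a truing stand

ROBOT

A 7-joint arm with a two-finger parallel gripper is mounted at the origin on the work surface; the furniture and walls round the work are solid. World frame = base frame: x ahead of the robot, y to its left, z up, the work surface at z = 0. Lengths are in m, angles in rad, forces in N, time in s.
With the tool pointing down it reaches from about 0.35 to 0.9 m from the base axis. Payload 19.9 kg.
Tool frame: the origin (TCP) lies between the finger pads; the fingertips stand 25 mm ahead of it and the grasp point (between the pads) lies 6 mm ahead of it; z points along the fingers, y is the line along which they close (so a half turn about z gives the same grasp; the last joint's range is limited). The gripper opens to 94 mm and grips with 3 to 60 N. Pads are 16 mm wide; open, the fingers measure 119 mm over their backs; the gripper's body (75 mm by 177 mm) begins 78 mm behind the grasp point.
Start: joints at [-1.24, 0.417, -0.01, 1.614, 0.005, 1.111, -0.053], TCP at [0.227, 0.582, 0.23] pointing down, gripper open.
Joint ranges: [-2.81, 2.81], [-0.39, 2.02], [-1.27, 1.25], [0.06, 2.57], [-1.19, 4.33], [0.19, 2], [-2.82, 2.82]. Speed limits (rad/s): [1.89, 1.89, 2.39, 2.39, 3.01, 3.01, 3.01].

INTERFACE

Orientations are given as [roll, pitch, yaw] about the fixed x, y, z axes, in that order (R = Rz(yaw) Ry(pitch) Rx(roll)).
In Python, from rig import get_state, camera, sign_off gives the robot as it stands.
- The arm moves only by the shell command python3 -m inch 'ROWS'. ROWS is text: rows parted by semicolons, each of 7 numbers parted by spaces: the shift along the world's x, y, z as a fraction of full scale, then the turn, a rotation vector about the world's x, y, z as a fraction of full scale, then the opening, from 0 (shut) to 1 (fully open). A call has exactly 10 rows; each row shifts and turns the commanded pose from where the row before left it; what a row does not reach is not made up. Full scale, the value 1, is 0.02 m for a shift and 0.08 rad for a turn. A row lasts 1/8 s, in which the tool goes at most 62.5 mm and 10.7 degrees, less where a joint would pass 70% of its speed; a pose out of reach is approached as far as the arm can. A call with a number of a shift or a turn outside -1 to 1 is refused whole. A call with a gripper value outside its range is refused whole. The fingers move at their own pace and stop on an object; the grip force is fixed at half the most. Time passes only in rows, so rows that do not move let the fingers close, or fill a call up. It gives the time, the measured TCP pose, the force, the opening and the grip force at its end, in the units of the state.
- get_state(): the state, without advancing time (a new reading comes with each control period).
- camera(name): name is "side" or "top"; returns a dict with "pixels" (480x640x3 uint8, red, green, blue), "range_z" (480x640 float32, m along the optical axis (not along the pixel's ray), 0 where there is no reading), "mtx" (3x3 intrinsics, pixels), "position" and "rotation" of the camera in the world. Camera axes: x right, y down, z forward; pixel columns grow to the right and rows downward; lengths in m; the calibration is good to about 2 mm. A picture is of the moment at which its call begins.
- sign_off(): hands the job in; it is judged then, once.
The state is a dict: "time": time; "joints": joint angles; "joint_velocities": joint speeds; "tau": joint torques, N m; "eef_pos": TCP position; "eef_rot": TCP orientation; "wrist_force": force on the tool from outside, world axes, zero at the start; "wrist_torque": the same for the moment, N m; "grip_width": finger opening in m; "gripper_force": force on a finger pad.
Only numpy, scipy, OpenCV 4.12 (cv2) and the standard library are available. Lean on these libraries where they do the work, as an engineer would, in place of code of your own. Each camera call takes 0.05 s, during which the arm holds its last target. There are 200 camera calls.

TASK

The welded wheel on the blue truing stand has come out of round and I want to dress its one highest spot. Slide the dial gauge fully home so that its plunger bears on the rim, then turn the wheel slowly, watching the needle, and stop it where the needle reads highest anywhere on the rim; there is a lesser bump too. With the wheel stopped there, push the red-balled brake lever over until the brake is hard on, and leave the gauge on the rim and the loose tools where they lie.

Things in the scene. Friction and masses are not known exactly. Their poses are not given: they have to be found in the camera images.
- truing_stand: Blue bench truing stand, screwed down: base plate 90 x 342 x 12 mm. Origin on the table, straight below the wheel's upright axis; z up. Seen from the origin the dial gauge lies towards -y and the brake lever towards +y. The base plate runs from y = -207 to +135 mm and x = -45 to +45 mm.
- wheel_axis (a point): Point on the upright wheel axis, 68 mm above the table (rim top). Level steel wheel: rim about 140 mm across and 18 mm high, plate web (top 62 mm), hub nut (top 77 mm). Rim radius 68 mm, save one high spot of 74 mm (a swelling about 100 degrees wide in all) and a bump of 70 mm elsewhere. Where they lie differs every time and is hard to see; the gauge tells.
- wheel (a joint): Turn of the wheel about its upright axis (rad), anticlockwise from above positive, no stop within 4 turns either way. At 0 the crank handle points to the stand's -x. Bearing drag 0.05 N m, so it stays where it is left. It says nothing of where the high spot is.
- crank_top (a point): Top centre of the wheel's black revolving crank handle, 122 mm above the table, 50 mm from the wheel axis. The handle is an upright barrel 20 to 22 mm thick and 55 mm tall that turns freely on its own pin, so it can be held in the fingers, without turning them, while it is led round the circle. Its foot stands on a boss 67 mm above the table.
- gauge_slide (a joint): Travel of the gauge carriage along the stand's +y, towards the wheel (m): 0 parked, 0.025 fully home against its stop. Drag 6 N; it stays where it is left.
- gauge_grip (a point): Top centre of the black upright knob at the back of the gauge carriage, 101 mm above the table; the knob is 19 mm thick and 31 mm tall (from 70 to 101 mm) on an 8 mm stem. The dial case (51 mm across, top 73 mm above the table) begins 8 mm in front of the knob's centre, towards the wheel.
- plunger_tip (a point): Ball end of the gauge's sprung plunger (brass, 8 mm across, 59 mm above the table), which points along the stand's +y at the wheel axis. With the carriage home it rides on the rim, and its distance from the wheel axis is the rim's radius there, less 0.3 mm; spring force 1 to 2.5 N.
- needle (a joint): Needle of the face-up dial (red, 18 mm long, white face): angle clockwise from above (rad), 0 (pointing to the stand's -x) with the plunger free, rising 0.4 rad for each mm the plunger is pushed in. With the carriage home it reads about 1.05 on most of the rim, 1.75 on the lesser bump and 3.35 on the high spot; it follows the rim without delay when the wheel is turned slowly.
- brake_lever (a joint): Turn of the brake lever about its upright pivot (rad): 0 fully off; it grows as the red ball is pushed to the stand's +x (clockwise from above). The rubber shoe meets the drum under the wheel at about 0.375, and about 12 N at the ball presses it hard on; let go, it rests there at about 0.383 (its stop is 0.40). Pivot drag 0.45 N m (6 N at the ball): it stays where it is left.
- brake_ball (a point): Centre of the red ball (21 mm) on top of the brake lever's upright 10 mm pin, 72 mm above the table; the pin goes down to 38 mm, where the flat lever arm lies. 78 mm from the pivot.
- brake_pivot (a point): The brake lever's upright pivot axis, at 45 mm above the table; fixed on the stand at x = +34, y = +40 mm from its origin.
- ballpein_hammer: Ball-pein hammer, wooden handle, 318 mm long, lying to the right of the stand; leave it. Origin under its middle, handle along its y.
- paint_marker: White and red paint marker, 128 mm, lying in front of the stand; leave it. Origin under its middle.
- adjustable_wrench: Steel adjustable wrench, 211 mm, lying to the right of the stand; leave it. Origin under its middle.

How it is judged:
On the way, in this order (a step that is already met when the one before it is completed fails the run):
1. the gauge carriage is home and its plunger bears on the rim (value of joint gauge_slide above 0.0235 m and value of joint needle above 0.8 rad), for 0.2 s.
2. the wheel has been brought to rest with its highest spot under the plunger, the brake still off (value of joint gauge_slide above 0.0235 m and y of plunger_tip in the frame of truing_stand below -0.07295 m and velocity of joint wheel between -0.05 and 0.05 rad/s and value of joint brake_lever below 0.2 rad), for 0.3 s.
At the end, for the whole second after the job is handed in: Gauge carriage home (within 1.5 mm of its stop), plunger within 0.5 mm of the rim's greatest radius (wheel within about 18 degrees of its high spot), wheel at rest, and brake lever hard on (past 0.376 rad) (value of joint gauge_slide above 0.0235 m and y of plunger_tip in the frame of truing_stand below -0.07295 m and velocity of joint wheel between -0.05 and 0.05 rad/s and value of joint brake_lever above 0.376 rad); the robot touches nothing.
It fails at once if the wheel is spun fast (over 4 rad/s) (velocity of joint wheel above 4 rad/s or velocity of joint wheel below -4 rad/s).
It fails at once if a tool lying by the stand is moved by more than 30 mm (distance of any of ballpein_hammer, paint_marker, adjustable_wrench from where it was at the start of the episode above 0.03 m).
It also fails if it takes over 70 s, if anything falls off the work surface, if the arm or the gripper's body presses on something with over 40 N, if the wrist force passes 120 N, or if a joint passes its speed limit or range.

## Working session

There is one attempt and no reset: what is moved stays moved. The work goes in short steps, Python scripts to look and compute and a shell command to move; the robot and the scene stay as the last step left them, time stands still between calls to the robot, and variables do not carry over. Pictures are saved under pics/ and viewed, at most 10 in all, crops included, and the job is handed in when it is done.

```bash
mkdir -p pics
cat > h.py <<'E'
import numpy as np, cv2
from rig import get_state, camera
def ray(c,u,v):
    R=np.array(c["rotation"]); d=R@np.linalg.inv(c["mtx"])@np.array([u,v,1.0]); return np.array(c["position"]),d
def onz(c,u,v,z):
    p,d=ray(c,u,v); return p+d*(z-p[2])/d[2]
def cloud(c):
    v,u=np.mgrid[:480,:640]; r=c["range_z"]
    P=np.stack([u,v,np.ones_like(u)],-1)@np.linalg.inv(c["mtx"]).T*r[...,None]
    return P@np.array(c["rotation"]).T+np.array(c["position"])
def save(c,n): cv2.imwrite(n,cv2.cvtColor(c["pixels"],cv2.COLOR_RGB2BGR))
E
python3 - <<'E'
from h import *
for n in("side","top"):
    c=camera(n); save(c,f"pics/{n}0.png"); print(n,c["position"],np.round(c["rotation"],3).tolist(),c["mtx"][0],np.shape(c["rotation"]))
s=get_state(); print(s["time"],s["eef_pos"],s["eef_rot"],s["grip_width"])
E
```

```text
side [ 0.21816488 -1.0551445   0.56017592] [-1.976, 0.004, -0.171] [513.14443832   0.         317.92845659] (3,)
top [0.27134816 0.01451264 1.08459781] [-2.99, 0.028, -1.558] [433.9485043    0.         316.23918132] (3,)
0.1 [0.2269366  0.58198837 0.22987052] [-3.14044555e+00  7.02277345e-05  2.76980842e+00] 0.09422686257215065
```

View pics/top0.png

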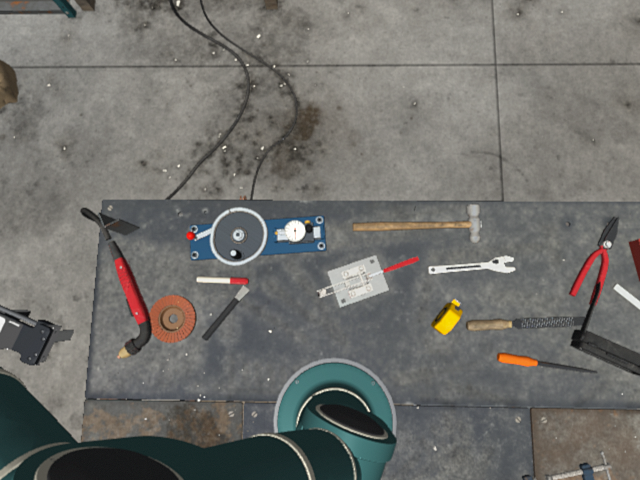

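View pics/side0.png

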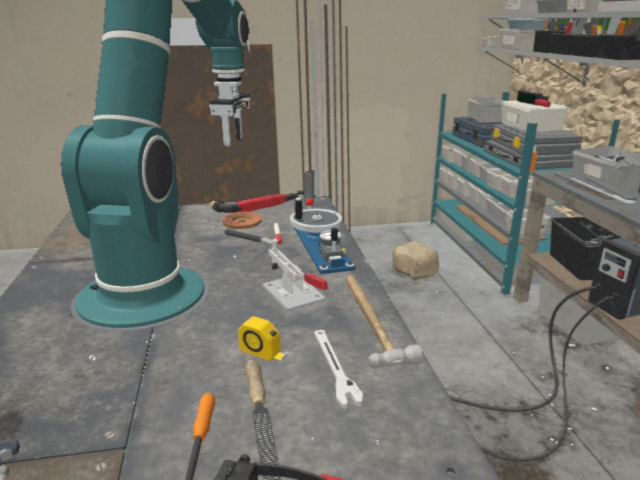

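The top view shows the wheel at about (239,236), crank (235,254), dial (295,231), knob (309,228) and red ball (191,236). The side view confirms this layout. The rotation is given as rpy, so I'll measure with that.

```bash
sed -i 's/^from rig.*/from rig import get_state, camera as _cam\nfrom scipy.spatial.transform import Rotation as Ro\ndef camera(n):\n    c=dict(_cam(n)); c["rotation"]=Ro.from_euler("xyz",c["rotation"]).as_matrix(); return c/' h.py
python3 - <<'E'
from h import *
c=camera("top"); s=camera("side"); P=cloud(c)
im=c["pixels"]; hsv=cv2.cvtColor(im,cv2.COLOR_RGB2HSV)
cr=cv2.resize(im[190:290,170:340],None,fx=4.6,fy=4.6,interpolation=cv2.INTER_CUBIC); cv2.imwrite("pics/topcrop.png",cr[...,::-1])
cr=cv2.resize(s["pixels"][180:290,270:380],None,fx=5,fy=5,interpolation=cv2.INTER_CUBIC); cv2.imwrite("pics/sidecrop.png",cr[...,::-1])
roi=np.zeros((480,640),bool); roi[195:275,175:340]=1
H,S,V=[hsv[...,i].astype(int) for i in range(3)]
blue=roi&(H>98)&(H<125)&(S>110)
pl=P[blue&(abs(P[...,2]-.012)<.008)]; print("blue",blue.sum(),len(pl),np.median(P[blue][:,2]))
v,u=np.nonzero(blue); Q=np.array([onz(c,a,b,.012) for a,b in zip(u,v)])
(cx,cy),(w,h),a=cv2.minAreaRect((Q[:,:2]*1000).astype(np.float32)); print("rect",cx,cy,w,h,a)
print(cv2.boxPoints(((cx,cy),(w,h),a)))
red=roi&((H<8)|(H>172))&(S>150)&(V>90); n,l,st,ce=cv2.connectedComponentsWithStats(red.astype(np.uint8))
for i in range(1,n):
    if st[i,4]>4: print("red",ce[i],st[i,4],onz(c,*ce[i],.072),np.median(P[l==i][:,2]))
# cloud highs
for nm,lo,hi in(("crank",.110,.135),("knob",.09,.108)):
    m=roi&(P[...,2]>lo)&(P[...,2]<hi)
    n,l,st,ce=cv2.connectedComponentsWithStats(m.astype(np.uint8))
    for i in range(1,n):
        if st[i,4]>4: print(nm,ce[i],st[i,4],P[l==i].mean(0), np.median(P[l==i][:,2]))
m=roi&(abs(P[...,2]-.067)<.006); q=P[m]; print("rimtop", m.sum(), cv2.minEnclosingCircle((q[:,:2]*1000).astype(np.float32)))
hs=cv2.cvtColor(s["pixels"],cv2.COLOR_RGB2HSV).astype(int); PS=cloud(s)
red=((hs[...,0]<8)|(hs[...,0]>172))&(hs[...,1]>150); red[:190]=0; red[215:]=0; red[:,:303]=0; red[:,320:]=0
v,u=np.nonzero(red); print("side red",u.mean(),v.mean(),len(u),np.median(PS[red],0),onz(s,u.mean(),v.mean(),.072))
E
```

```text
blue 1499 1394 0.012089681449678258
rect 437.6524658203125 195.8336639404297 88.76551055908203 339.1474914550781 4.724239349365234
[[379.45438  361.17593 ]
 [407.38663   23.180645]
 [495.85056   30.491394]
 [467.9183   368.4867  ]]
red [190.14814815 235.27777778] 54 [0.43230598 0.34569057 0.072     ] 0.07943043523896909
crank [234.0483871  253.62903226] 62 [0.38347605 0.22762801 0.12156672] 0.1223319242162752
knob [308.62264151 228.0754717 ] 53 [0.44701059 0.06192748 0.09916107] 0.09982458087277091
knob [238.38888889 256.        ] 18 [0.38048165 0.22193022 0.10112166] 0.1000974934594493
rimtop 2406 ((435.7232666015625, 205.82373046875), 134.5028533935547)
side red 309.22857142857146 201.57142857142858 35 [0.43135395 0.33955651 0.07523287] [0.4336559  0.35057841 0.072     ]
```

View pics/topcrop.png

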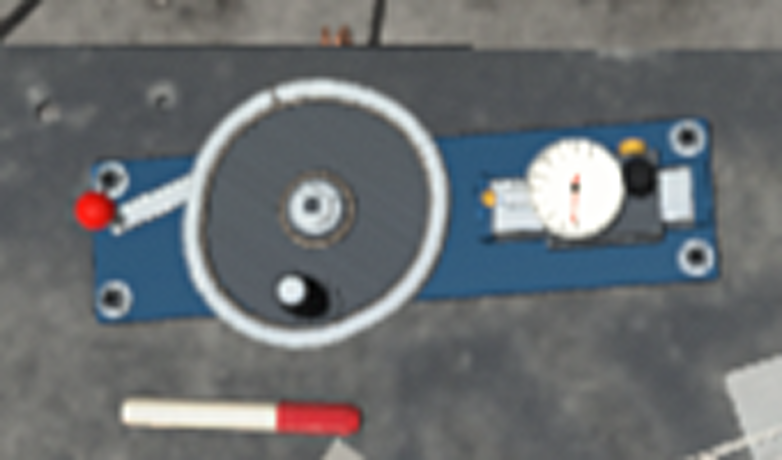

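View pics/sidecrop.png

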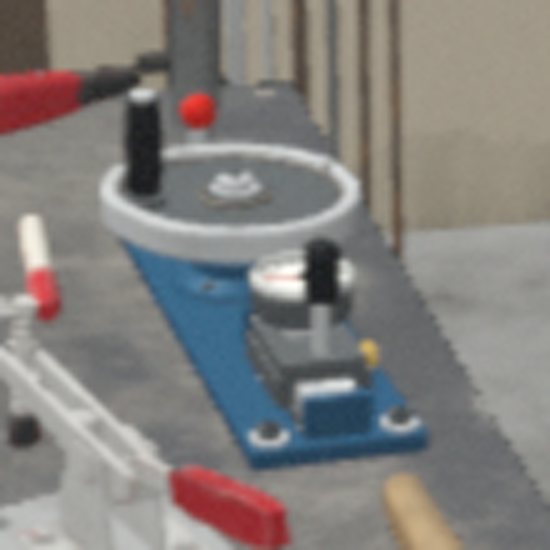

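The top crop shows the needle pointing at stand -x (0 rad), the brass tip clear of the rim, and the ball on the left. The stand solves to origin (434.7, 231.7) mm and yaw 4.72°. The crank checks to 1.5 mm and the ball's distance from the pivot comes to 78.7 mm against 78. The knob top is at about (447, 62, 100). Next I'll go above the knob with the fingers closing along stand x, and estimate the rim shape from the picture already saved.

```bash
python3 -m inch '.42 -1 0 0 0 -1 .5;.42 -1 0 0 0 -1 .5;.42 -1 0 0 0 -1 .5;.42 -1 0 0 0 -1 .5;.42 -1 0 0 0 -1 .5;.42 -1 0 0 0 -1 .5;.42 -1 0 0 0 -1 .5;.42 -1 0 0 0 -1 .5;.42 -1 0 0 0 -1 .5;.42 -1 0 0 0 -1 .5'
python3 -m inch '.42 -1 0 0 0 -1 .5;.42 -1 0 0 0 -1 .5;.42 -1 0 0 0 -1 .5;.42 -1 0 0 0 -1 .5;.42 -1 0 0 0 0 .5;.42 -1 0 0 0 0 .5;.42 -1 0 0 0 0 .5;.42 -1 0 0 0 0 .5;.42 -1 0 0 0 0 .5;.42 -1 0 0 0 0 .5'
```

```text
time: 1.45
eef_pos: [0.3112, 0.3816, 0.2304]
eef_rot: [-3.141, 0.0, 1.967]
wrist_force: [-0.8, -0.2, -0.2]
grip_width: 0.0468
gripper_force: 0.0
time: 2.7
eef_pos: [0.3953, 0.1813, 0.2304]
eef_rot: [-3.141, -0.0, 1.649]
wrist_force: [0.4, -0.3, 0.9]
grip_width: 0.0467
gripper_force: 0.0
```

```bash
cat >> h.py <<'E'
O=np.array([434.7,231.7])/1000; A=np.deg2rad(4.72)
RS=np.array([[np.cos(A),-np.sin(A)],[np.sin(A),np.cos(A)]])
def loc(p): return (np.asarray(p)[...,:2]-O)@RS
E
python3 - <<'E'
from h import *
im=cv2.cvtColor(cv2.imread("pics/top0.png"),cv2.COLOR_BGR2RGB)
c=camera("top"); g=cv2.cvtColor(im,cv2.COLOR_RGB2HSV); H,S,V=[cv2.resize(g[...,i],None,fx=1,fy=1).astype(float) for i in range(3)]
# bright rim: sample rays from axis at z=.068, find outer edge (brightness, low sat)
Rm=c["rotation"]; K=c["mtx"]; p0=np.array(c["position"])
w=V-S
for d in range(0,360,20):
    rs=np.arange(.055,.085,.0005); a=np.deg2rad(d)
    L=np.stack([rs*np.cos(a),rs*np.sin(a)],1)@RS.T+O; X=np.c_[L,np.full(len(L),.068)]
    q=(X-p0)@Rm@K.T; q=(q[:,:2]/q[:,2:]).astype(np.float32)
    pr=cv2.remap(w.astype(np.float32),q[:,0].reshape(1,-1),q[:,1].reshape(1,-1),cv2.INTER_LINEAR)[0]
    pk=pr.argmax(); h=(pr[pk]+pr[-10:].mean())/2; o=pk+np.argmax(pr[pk:]<h); print(d,round(rs[o]*1000,1),end="; ")
E
```

```text
0 68.5; 20 69.0; 40 68.5; 60 68.0; 80 82.0; 100 71.0; 120 73.5; 140 73.5; 160 73.5; 180 71.5; 200 67.5; 220 67.5; 240 69.0; 260 69.0; 280 70.5; 300 70.0; 320 69.5; 340 68.5;
```

The rim outline suggests the high spot is near 140° in stand angle, so about +130° of turn should bring it to the gauge. The gauge will confirm. Now I'll move over the knob.

```bash
python3 -m inch '.43 -1 0 0 0 0 .5;.43 -1 0 0 0 0 .5;.43 -1 0 0 0 0 .5;.43 -1 0 0 0 0 .5;.43 -1 0 0 0 0 .5;.43 -1 0 0 0 0 .5;0 0 -1 0 0 0 .5;0 0 -1 0 0 0 .5;0 0 -1 0 0 0 .5;0 0 -.8 0 0 0 .5'
python3 - <<'E'
from h import *
s=camera("side"); t=camera("top"); a=cv2.resize(s["pixels"][130:280,260:400],(560,600),interpolation=cv2.INTER_CUBIC)
b=cv2.resize(t["pixels"][190:290,200:340],(240,171),interpolation=cv2.INTER_CUBIC); o=np.zeros((600,800,3),np.uint8); o[:,:560]=a; o[:171,560:]=b
cv2.imwrite("pics/knob.png",o[...,::-1]); print(get_state()["eef_pos"])
E
```

```text
time: 4.0
eef_pos: [0.4465, 0.0622, 0.1537]
eef_rot: [-3.141, 0.0, 1.649]
wrist_force: [0.6, 0.5, -0.0]
grip_width: 0.047
gripper_force: 0.0
[0.44593728 0.06205824 0.15321719]
```

View pics/knob.png

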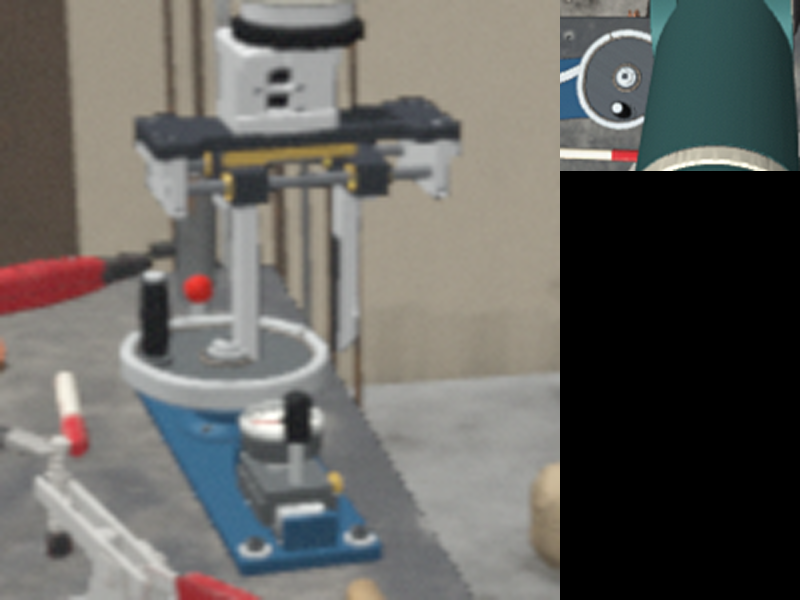

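The fingers straddle the knob evenly: they are at columns 245 and 345, with the knob at 297. I'll descend and grip.

```bash
python3 -m inch '0 0 -1 0 0 0 .5;0 0 -1 0 0 0 .5;0 0 -.5 0 0 0 .5;0 0 0 0 0 0 0;0 0 0 0 0 0 0;0 0 0 0 0 0 0;0 0 0 0 0 0 0;0 0 0 0 0 0 0;0 0 0 0 0 0 0;0 0 0 0 0 0 0'
```

```text
time: 5.35
eef_pos: [0.4488, 0.0626, 0.1053]
eef_rot: [3.137, -0.0, 1.65]
wrist_force: [12.7, -0.0, -8.6]
grip_width: 0.018
gripper_force: 30.0
```

```bash
python3 -m inch '.02 .2 0 0 0 0 0;.02 .2 0 0 0 0 0;0 .2 0 0 0 0 0;0 .2 0 0 0 0 0;0 .2 0 0 0 0 0;0 .2 0 0 0 0 0;0 .15 0 0 0 0 0;0 0 0 0 0 0 0;0 0 0 0 0 0 0;0 0 0 0 0 0 0'
```

```text
time: 6.6
eef_pos: [0.4473, 0.0853, 0.105]
eef_rot: [-3.14, 0.003, 1.646]
wrist_force: [-6.9, -29.9, 20.5]
grip_width: 0.0183
gripper_force: 30.0
```

```bash
python3 -m inch '0 .1 0 0 0 0 0;0 .1 0 0 0 0 0;0 0 0 0 0 0 0;0 0 0 0 0 0 0;0 0 0 0 0 0 1;0 0 0 0 0 0 .6;0 0 .2 0 0 0 .6;0 0 1 0 0 0 .6;0 0 1 0 0 0 .6;0 0 1 0 0 0 .6'
python3 - <<'E'
from h import *
s=camera("side"); t=camera("top"); PT=cloud(t); PS=cloud(s)
for n,P in(("top",PT),("side",PS)):
    m=(abs(P[...,2]-.095)<.009)&(abs(P[...,0]-.447)<.02)&(P[...,1]>.05)&(P[...,1]<.12); print(n,m.sum(),P[m].mean(0) if m.any() else 0, loc(P[m].mean(0)) if m.any() else 0)
a=cv2.resize(s["pixels"][200:270,285:360],(640,597),interpolation=cv2.INTER_CUBIC); cv2.imwrite("pics/home.png",a[...,::-1])
E
```

```text
time: 7.85
eef_pos: [0.4475, 0.0935, 0.1694]
eef_rot: [3.141, -0.0, 1.65]
wrist_force: [0.2, 0.1, 0.1]
grip_width: 0.0559
gripper_force: 0.0
top 0 0 0
side 53 [0.44489667 0.08070538 0.09502631] [-0.00226271 -0.1513216 ]
```

View pics/home.png

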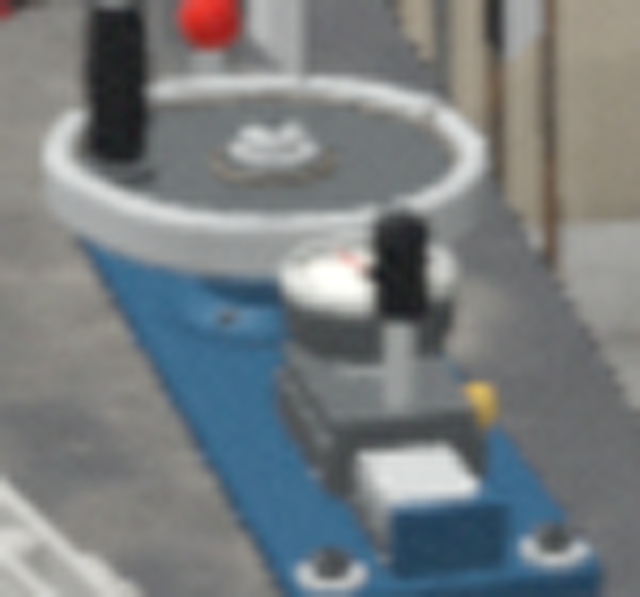

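The carriage is forward against its stop and the needle shows near 1 rad, pointing up-left at (350,260). The knob has advanced about 26 mm. Next I'll go to the crank.

```bash
python3 -m inch '-.45 .96 0 0 0 0 .6;-.45 .96 0 0 0 0 .6;-.45 .96 0 0 0 0 .6;-.45 .96 0 0 0 0 .6;-.45 .96 0 0 0 0 .6;-.45 .96 0 0 0 0 .6;-.45 .96 0 0 0 0 .6;0 0 0 0 0 0 .6;0 0 -1 0 0 0 .6;0 0 -1 0 0 0 .6'
python3 - <<'E'
from h import *
t=camera("top"); s=camera("side"); P=cloud(t)
print(get_state()["eef_pos"])
a=cv2.resize(t["pixels"][195:275,175:335],(800,400),interpolation=cv2.INTER_CUBIC)
b=cv2.resize(s["pixels"][205:240,300:345],(257,200),interpolation=cv2.INTER_CUBIC)
e=cv2.resize(s["pixels"][150:240,260:370],(244,200),interpolation=cv2.INTER_CUBIC)
o=np.zeros((600,800,3),np.uint8); o[:400]=a; o[400:,:257]=b; o[400:,300:544]=e
cv2.imwrite("pics/crank.png",o[...,::-1])
E
```

```text
time: 9.2
eef_pos: [0.3848, 0.227, 0.1278]
eef_rot: [3.141, -0.0, 1.649]
wrist_force: [0.5, 0.2, 0.3]
grip_width: 0.0563
gripper_force: 0.0
[0.38390906 0.22631579 0.12685967]
```

View pics/crank.png

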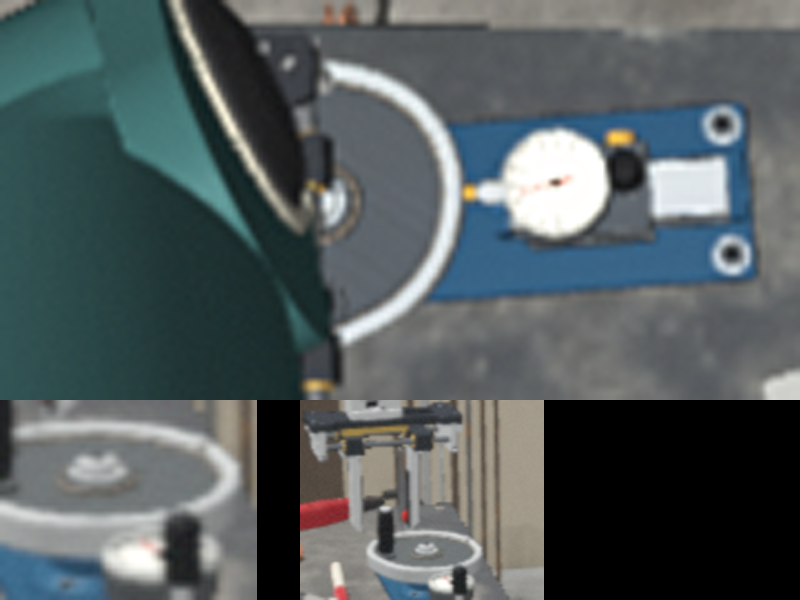

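The top view sees the whole dial, with the needle left and slightly down at about (515,188). The plunger touches the rim, and the fingers straddle the crank. I'll grip the crank and set up a needle reader.

```bash
python3 -m inch '0 0 -.9 0 0 0 .6;0 0 0 0 0 0 0;0 0 0 0 0 0 0;0 0 0 0 0 0 0;0 0 0 0 0 0 0;0 0 0 0 0 0 0;0 0 0 0 0 0 0;0 0 0 0 0 0 0;0 0 0 0 0 0 0;0 0 0 0 0 0 0'
cat > needle.py <<'E'
from h import *
t=camera("top"); im=t["pixels"]; r=im.astype(int)
hsv=cv2.cvtColor(im,cv2.COLOR_RGB2HSV).astype(int)
# project nominal dial centre: stand (0,-0.112,.073)
def px(x,y,z):
    w=np.r_[RS@[x,y]+O,z]; q=t["mtx"]@(t["rotation"].T@(w-np.array(t["position"]))); return q[:2]/q[2]
u0=px(0,-.112,.073); v,u=np.mgrid[:480,:640]; near=np.hypot(u-u0[0],v-u0[1])<17
white=near&(r.min(-1)>150); n,l,st,ce=cv2.connectedComponentsWithStats(white.astype(np.uint8))
i=1+st[1:,4].argmax() if n>1 else 0
hull=cv2.convexHull(np.argwhere(l==i)[:,::-1].astype(np.int32)) if n>1 else None
(cx,cy),rad=cv2.minEnclosingCircle(hull)
C=onz(t,cx,cy,.073); inside=np.hypot(u-cx,v-cy)<rad*.85
wt=np.clip(r[...,0]-(r[...,1]+r[...,2])/2-18,0,None)*inside
vv,uu=np.nonzero(wt); W=wt[vv,uu]
if W.sum()>0:
    D=np.array([loc(onz(t,a,b,.073)) for a,b in zip(uu,vv)])-loc(C); d=(D*W[:,None]).sum(0)/W.sum()
    # principal axis, signed by centroid
    M=(D*W[:,None]).T@D; e=np.linalg.eigh(M)[1][:,1]; e*=np.sign(e@d)
    ang=lambda d:(np.pi-np.arctan2(d[1],d[0]))%(2*np.pi)
    print("dial",np.round([cx,cy,rad],1),np.round(loc(C)*1000,1),"red",len(W),W.sum(),"cen(mm)",np.round(d*1000,1),"needle %.2f axis %.2f"%(ang(d),ang(e)))
else: print("no red",cx,cy,rad)
# brass tip
br=(hsv[...,0]>12)&(hsv[...,0]<32)&(hsv[...,1]>120)&(np.hypot(*(np.stack([u,v],-1)-px(0,-.072,.059)).transpose(2,0,1))<6)
if br.any(): b=np.argwhere(br).mean(0)[::-1]; print("tip",b,np.round(loc(onz(t,*b,.059))*1000,1))
E
python3 needle.py
```

```text
time: 10.55
eef_pos: [0.3853, 0.2279, 0.1109]
eef_rot: [3.14, -0.001, 1.65]
wrist_force: [4.5, -0.5, 4.4]
grip_width: 0.0202
gripper_force: 30.0
dial [282.9 231.2  13.2] [ 1.00e-01 -1.08e+02] red 13 198.5 cen(mm) [-0.3 -5.2] needle 4.78 axis 4.62
tip [268.5 233. ] [  0.8 -71.8]
```

```bash
sed -i 's/^(cx,cy),rad=.*/cx,cy,rad=286.2,231.6,10.7/' needle.py; python3 needle.py
python3 -m inch '.05 -.34 0 0 0 0 0;.1 -.33 0 0 0 0 0;.15 -.32 0 0 0 0 0;.19 -.29 0 0 0 0 0;.23 -.26 0 0 0 0 0;.26 -.23 0 0 0 0 0;.29 -.19 0 0 0 0 0;.32 -.15 0 0 0 0 0;.33 -.1 0 0 0 0 0;.34 -.06 0 0 0 0 0'
python3 needle.py
```

```text
dial [286.2 231.6  10.7] [  -1.4 -115.7] red 13 196.5 cen(mm) [1.2 2.4] needle 2.04 axis 1.46
tip [268.5 233. ] [  0.8 -71.8]
time: 11.9
eef_pos: [0.4293, 0.1806, 0.1107]
eef_rot: [-3.14, 0.001, 1.649]
wrist_force: [-4.1, -10.3, 19.9]
grip_width: 0.0203
gripper_force: 30.0
dial [286.2 231.6  10.7] [  -1.4 -115.7] red 12 370.0 cen(mm) [1.8 4.4] needle 1.95 axis 1.72
tip [268.5 233. ] [  0.8 -71.8]
```

```bash
python3 -m inch '.35 -.01 0 0 0 0 0;.35 .04 0 0 0 0 0;0 0 0 0 0 0 0;0 0 0 0 0 0 0;0 0 0 0 0 0 0;.34 .09 0 0 0 0 0;.32 .13 0 0 0 0 0;0 0 0 0 0 0 0;0 0 0 0 0 0 0;0 0 0 0 0 0 0'
python3 needle.py
python3 - <<'E'
from h import *
t=camera("top"); s=camera("side")
a=cv2.resize(t["pixels"][195:275,175:335],(800,400),interpolation=cv2.INTER_CUBIC)
b=cv2.resize(s["pixels"][205:240,300:345],(257,200),interpolation=cv2.INTER_CUBIC)
d=cv2.resize(t["pixels"][216:247,265:307],(271,200),interpolation=cv2.INTER_CUBIC)
o=np.zeros((600,800,3),np.uint8); o[:400]=a; o[400:,:257]=b; o[400:,300:571]=d
cv2.imwrite("pics/turn.png",o[...,::-1])
E
```

```text
time: 13.2
eef_pos: [0.4581, 0.1858, 0.111]
eef_rot: [3.14, 0.001, 1.648]
wrist_force: [7.2, -9.4, 7.2]
grip_width: 0.0205
gripper_force: 30.0
dial [286.2 231.6  10.7] [  -1.4 -115.7] red 13 214.5 cen(mm) [1.7 0.9] needle 2.66 axis 3.20
tip [270. 233.] [  0.6 -75.4]
```

View pics/turn.png

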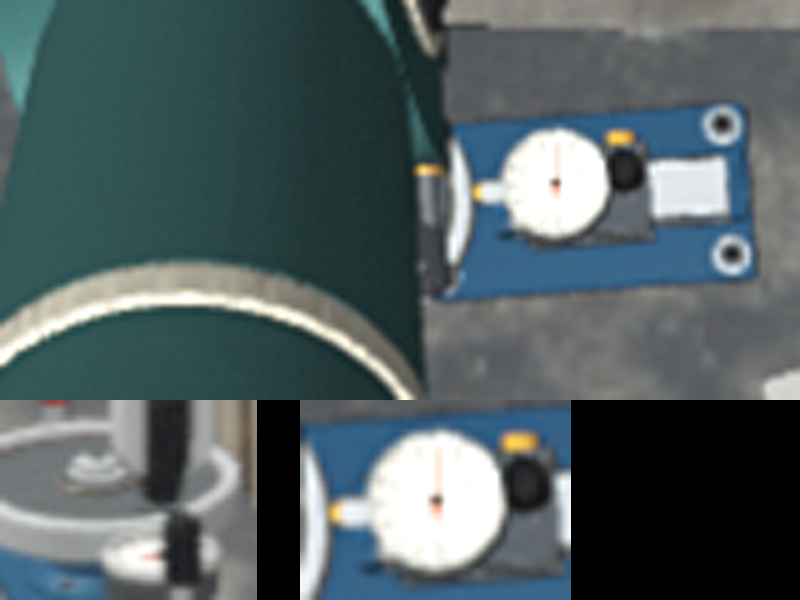

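The needle points straight up at (557,140), reading about 3.2, so the swelling is under the plunger. I'll continue past the peak in steps to find its centre.

```bash
python3 -m inch '.3 .18 0 0 0 0 0;0 0 0 0 0 0 0;0 0 0 0 0 0 0;0 0 0 0 0 0 0;0 0 0 0 0 0 0;0 0 0 0 0 0 0;0 0 0 0 0 0 0;0 0 0 0 0 0 0;0 0 0 0 0 0 0;0 0 0 0 0 0 0'
python3 needle.py
python3 -m inch '.27 .22 0 0 0 0 0;0 0 0 0 0 0 0;0 0 0 0 0 0 0;0 0 0 0 0 0 0;0 0 0 0 0 0 0;0 0 0 0 0 0 0;0 0 0 0 0 0 0;0 0 0 0 0 0 0;0 0 0 0 0 0 0;0 0 0 0 0 0 0'
python3 needle.py
python3 -m inch '.24 .25 0 0 0 0 0;0 0 0 0 0 0 0;0 0 0 0 0 0 0;0 0 0 0 0 0 0;0 0 0 0 0 0 0;0 0 0 0 0 0 0;0 0 0 0 0 0 0;0 0 0 0 0 0 0;0 0 0 0 0 0 0;0 0 0 0 0 0 0'
python3 needle.py
```

```text
time: 14.6
eef_pos: [0.4643, 0.1896, 0.111]
eef_rot: [3.139, 0.001, 1.648]
wrist_force: [8.7, -7.7, 3.7]
grip_width: 0.0203
gripper_force: 30.0
dial [286.2 231.6  10.7] [  -1.4 -115.7] red 16 357.0 cen(mm) [3.4 0.7] needle 2.93 axis 3.24
tip [270. 233.] [  0.6 -75.4]
time: 15.9
eef_pos: [0.4699, 0.1942, 0.111]
eef_rot: [3.139, 0.001, 1.648]
wrist_force: [10.1, -6.2, 2.6]
grip_width: 0.0208
gripper_force: 30.0
dial [286.2 231.6  10.7] [  -1.4 -115.7] red 15 340.5 cen(mm) [2.7 0.9] needle 2.84 axis 3.23
tip [270. 233.] [  0.6 -75.4]
time: 17.2
eef_pos: [0.4747, 0.1995, 0.111]
eef_rot: [3.139, 0.0, 1.649]
wrist_force: [9.9, -3.5, 2.5]
grip_width: 0.0205
gripper_force: 30.0
dial [286.2 231.6  10.7] [  -1.4 -115.7] red 13 376.5 cen(mm) [2.8 0.6] needle 2.93 axis 3.18
tip [270. 233.] [  0.6 -75.4]
```

```bash
python3 -m inch '.2 .28 0 0 0 0 0;.16 .31 0 0 0 0 0;0 0 0 0 0 0 0;0 0 0 0 0 0 0;0 0 0 0 0 0 0;0 0 0 0 0 0 0;0 0 0 0 0 0 0;0 0 0 0 0 0 0;0 0 0 0 0 0 0;0 0 0 0 0 0 0'
python3 needle.py
python3 -m inch '.11 .33 0 0 0 0 0;.07 .34 0 0 0 0 0;0 0 0 0 0 0 0;0 0 0 0 0 0 0;0 0 0 0 0 0 0;0 0 0 0 0 0 0;0 0 0 0 0 0 0;0 0 0 0 0 0 0;0 0 0 0 0 0 0;0 0 0 0 0 0 0'
python3 needle.py
```

```text
time: 18.5
eef_pos: [0.4817, 0.2119, 0.1111]
eef_rot: [3.139, -0.0, 1.649]
wrist_force: [9.3, -0.3, 1.7]
grip_width: 0.0205
gripper_force: 30.0
dial [286.2 231.6  10.7] [  -1.4 -115.7] red 13 373.0 cen(mm) [2.1 1.2] needle 2.61 axis 2.65
tip [269.5 233. ] [  0.6 -74.2]
time: 19.8
eef_pos: [0.485, 0.2257, 0.111]
eef_rot: [3.139, -0.001, 1.65]
wrist_force: [8.2, 2.7, 1.7]
grip_width: 0.0204
gripper_force: 30.0
dial [286.2 231.6  10.7] [  -1.4 -115.7] red 12 278.5 cen(mm) [1.6 1.4] needle 2.39 axis 1.69
tip [268.5 233. ] [  0.8 -71.8]
```

The fall-off brackets the peak: 1.72 at 79° of turn and 1.69 at 168.5°, so the centre is at about 124°, consistent with the highest readings around 120–128°. I'll lead the wheel back there, then release.

```bash
python3 -m inch '-.07 -.34 0 0 0 0 0;-.11 -.33 0 0 0 0 0;-.16 -.31 0 0 0 0 0;-.2 -.28 0 0 0 0 0;-.24 -.25 0 0 0 0 0;-.14 -.11 0 0 0 0 0;0 0 0 0 0 0 0;0 0 0 0 0 0 0;0 0 0 0 0 0 0;0 0 0 0 0 0 0'
python3 needle.py
python3 -m inch '0 0 0 0 0 0 .1;0 0 0 0 0 0 .25;0 0 0 0 0 0 .4;0 0 0 0 0 0 .6;0 0 0 0 0 0 .6;0 0 1 0 0 0 .6;0 0 1 0 0 0 .6;0 0 1 0 0 0 .6;0 0 .5 0 0 0 .6;0 0 0 0 0 0 .6'
python3 needle.py
```

```text
time: 21.1
eef_pos: [0.4665, 0.1913, 0.1109]
eef_rot: [3.14, 0.001, 1.648]
wrist_force: [5.8, -10.8, 9.1]
grip_width: 0.0202
gripper_force: 30.0
dial [286.2 231.6  10.7] [  -1.4 -115.7] red 14 300.0 cen(mm) [1.7 0.9] needle 2.64 axis 3.30
tip [270. 233.] [  0.6 -75.4]
time: 22.4
eef_pos: [0.4655, 0.1933, 0.1806]
eef_rot: [3.141, -0.0, 1.65]
wrist_force: [-0.8, -1.1, -0.2]
grip_width: 0.0562
gripper_force: 0.0
dial [286.2 231.6  10.7] [  -1.4 -115.7] red 14 311.0 cen(mm) [3.1 0.5] needle 2.98 axis 3.33
tip [270. 233.] [  0.6 -75.4]
```

The needle reads 3.33, so the wheel is at its high spot and free. Now I'll move to the -x side of the red ball with the fingers shut.

```bash
python3 -m inch '-.49 .95 0 0 0 0 .6;-.49 .95 0 0 0 0 0;-.49 .95 0 0 0 0 0;-.49 .95 0 0 0 0 0;-.49 .95 0 0 0 0 0;-.49 .95 0 0 0 0 0;-.49 .95 0 0 0 0 0;-.49 .95 0 0 0 0 0;0 0 0 0 0 0 0;0 0 0 0 0 0 0'
python3 -m inch '0 0 -1 0 0 0 0;0 0 -1 0 0 0 0;0 0 -1 0 0 0 0;0 0 -1 0 0 0 0;0 0 -1 0 0 0 0;0 0 0 0 0 0 0;0 0 0 0 0 0 0;0 0 0 0 0 0 0;0 0 0 0 0 0 0;0 0 0 0 0 0 0'
python3 needle.py
python3 - <<'E'
from h import *
print(loc(get_state()["eef_pos"])*1000)
s=camera("side"); a=cv2.resize(s["pixels"][150:240,260:370],(733,600),interpolation=cv2.INTER_CUBIC); cv2.imwrite("pics/brake0.png",a[...,::-1])
E
```

```text
time: 23.7
eef_pos: [0.3873, 0.3443, 0.1799]
eef_rot: [-3.141, 0.001, 1.649]
wrist_force: [0.2, -0.7, -0.9]
grip_width: 0.0009
gripper_force: 0.0
time: 24.95
eef_pos: [0.3871, 0.3452, 0.0807]
eef_rot: [3.141, -0.0, 1.65]
wrist_force: [-0.3, -0.9, -0.6]
grip_width: 0.0006
gripper_force: 0.0
dial [286.2 231.6  10.7] [  -1.4 -115.7] red 15 327.0 cen(mm) [3.3 0.5] needle 3.00 axis 3.32
tip [270. 233.] [  0.6 -75.4]
[-38.10727859 116.99422111]
```

View pics/brake0.png

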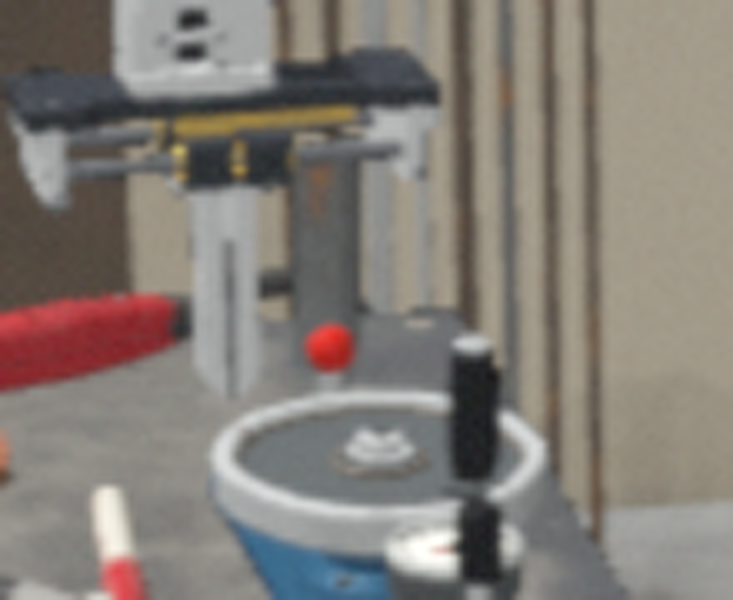

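The ball sits at (330,347), just right of the shut fingers and at their tip height. I'll push along stand +x.

```bash
python3 -m inch '.25 .02 0 0 0 0 0;.25 .02 0 0 0 0 0;.25 .02 0 0 0 0 0;.25 .02 0 0 0 0 0;.25 .02 0 0 0 0 0;.25 .02 0 0 0 0 0;.25 .02 0 0 0 0 0;.25 .02 0 0 0 0 0;.25 .02 0 0 0 0 0;.2 .02 0 0 0 0 0'
python3 -m inch '0 0 0 0 0 0 0;0 0 0 0 0 0 0;.1 .01 0 0 0 0 0;0 0 0 0 0 0 0;0 0 0 0 0 0 0;0 0 0 0 0 0 0;0 0 0 0 0 0 0;0 0 0 0 0 0 0;0 0 0 0 0 0 0;0 0 0 0 0 0 0'
python3 needle.py
```

```text
time: 26.3
eef_pos: [0.4351, 0.35, 0.0802]
eef_rot: [-3.14, -0.001, 1.651]
wrist_force: [-7.2, 3.3, 0.8]
grip_width: 0.0001
gripper_force: 3.4
time: 27.55
eef_pos: [0.4366, 0.3497, 0.0801]
eef_rot: [-3.139, 0.0, 1.651]
wrist_force: [-10.7, 3.2, 3.5]
grip_width: 0.0003
gripper_force: 5.0
dial [286.2 231.6  10.7] [  -1.4 -115.7] red 13 267.5 cen(mm) [1.9 0.8] needle 2.77 axis 3.34
tip [270. 233.] [  0.6 -75.4]
```

```bash
python3 -m inch '.1 .01 0 0 0 0 0;.1 .01 0 0 0 0 0;0 0 0 0 0 0 0;0 0 0 0 0 0 0;0 0 0 0 0 0 0;0 0 0 0 0 0 0;0 0 0 0 0 0 0;0 0 0 0 0 0 0;0 0 0 0 0 0 0;0 0 0 0 0 0 0'
```

```text
time: 28.85
eef_pos: [0.4383, 0.3502, 0.0799]
eef_rot: [-3.135, 0.001, 1.652]
wrist_force: [-25.5, -0.8, 15.4]
grip_width: 0.0006
gripper_force: 13.0
```

The force has risen sharply to 25 N, well over the 12 N needed. I'll back off, lift and check.

```bash
python3 -m inch '.05 0 0 0 0 0 0;0 0 0 0 0 0 0;0 0 0 0 0 0 0;0 0 0 0 0 0 0;-.3 -.02 0 0 0 0 0;-1 -.08 0 0 0 0 0;-1 -.08 0 0 0 0 0;0 0 1 0 0 0 0;0 0 1 0 0 0 0;0 0 1 0 0 0 0'
python3 -m inch '-1 .3 1 0 0 0 0;-1 .5 1 0 0 0 0;-1 1 1 0 0 0 0;-1 1 0 0 0 0 0;-1 1 0 0 0 0 0;-1 1 0 0 0 0 0;0 1 0 0 0 0 0;0 1 0 0 0 0 0;0 0 0 0 0 0 0;0 0 0 0 0 0 0'
python3 needle.py
python3 - <<'E'
from h import *
t=camera("top"); s=camera("side")
for n,c in(("top",t),("side",s)):
    h=cv2.cvtColor(c["pixels"],cv2.COLOR_RGB2HSV).astype(int); P=cloud(c); L=loc(P)-[.034,.040]
    r=((h[...,0]<8)|(h[...,0]>172))&(h[...,1]>150)&(h[...,2]>90)&(np.hypot(L[...,0],L[...,1])<.1)&(L[...,1]>.05)&(P[...,2]>.05)
    if r.any():
        v,u=np.nonzero(r); l=loc(onz(c,u.mean(),v.mean(),.072 if n=="side" else .074)); d=l-[.034,.04]; print(n,len(u),l*1000,"r",np.hypot(*d)*1000,"ang(from +y cw)",np.arctan2(d[0],d[1]))
    if n=="top": save(c,"pics/end_full.png")
d0=loc([.43230598,.34569057])-[.034,.04]; print("start top",d0*1000,np.arctan2(d0[0],d0[1]))
d0=loc([.4336559,.35057841])-[.034,.04]; print("start side",d0*1000,np.arctan2(d0[0],d0[1]))
a=cv2.resize(t["pixels"][195:275,175:335],(800,400),interpolation=cv2.INTER_CUBIC); b=cv2.resize(s["pixels"][180:240,280:360],(267,200),interpolation=cv2.INTER_CUBIC)
o=np.zeros((600,800,3),np.uint8); o[:400]=a; o[400:,:267]=b; cv2.imwrite("pics/end.png",o[...,::-1])
E
```

```text
time: 30.1
eef_pos: [0.3973, 0.346, 0.1411]
eef_rot: [3.141, 0.0, 1.65]
wrist_force: [0.3, 0.9, 0.2]
grip_width: 0.0004
gripper_force: 0.0
time: 31.35
eef_pos: [0.2774, 0.4813, 0.2003]
eef_rot: [-3.142, 0.001, 1.649]
wrist_force: [-0.5, -0.7, 0.1]
grip_width: 0.0004
gripper_force: 0.0
dial [286.2 231.6  10.7] [  -1.4 -115.7] red 15 413.0 cen(mm) [3.4 0.5] needle 3.00 axis 3.32
tip [270. 233.] [  0.6 -75.4]
top 56 [ 32.98162728 117.67017968] r 77.67685558707993 ang(from +y cw) -0.013110750849104486
side 32 [ 33.87933303 121.44290388] r 81.44299326944709 ang(from +y cw) -0.0014816132548537639
start top [-27.00602807  73.80099181] -0.3507956481236223
start side [-25.25848328  78.56117575] -0.31107530869186195
```

View pics/end.png

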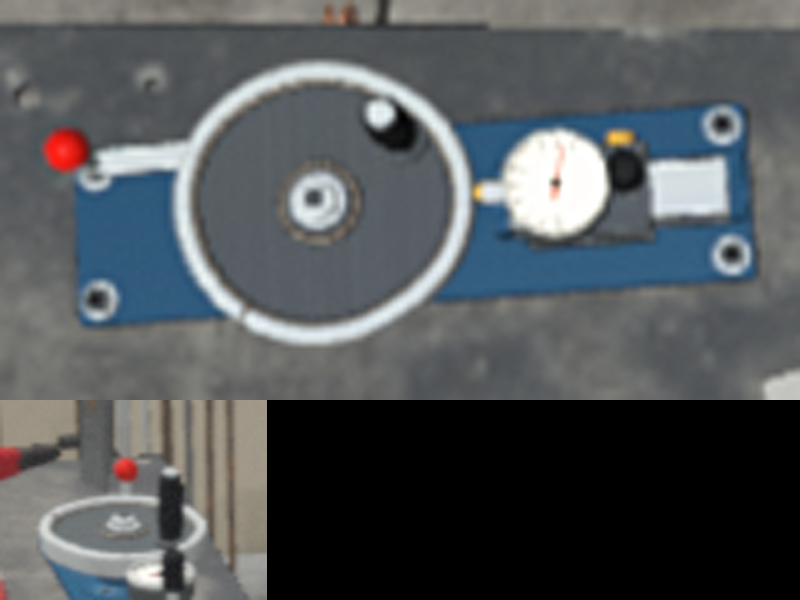

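The ball has swung about 0.31–0.34 rad by camera (good to ±0.03), and the needle still reads 3.32. That doesn't prove the lever is past 0.376. I'll push again, watching force against displacement, to tell stiff brake contact from mere drag.

```bash
python3 -m inch '0 -1 0 0 0 0 0;0 -1 0 0 0 0 0;1 -1 0 0 0 0 0;1 -1 0 0 0 0 0;1 -1 0 0 0 0 0;1 -1 -1 0 0 0 0;1 -.5 -1 0 0 0 0;1 -.3 -1 0 0 0 0;0 0 0 0 0 0 0;0 0 0 0 0 0 0'
python3 -m inch '0 0 -1 0 0 0 0;0 0 -1 0 0 0 0;0 0 -1 0 0 0 0;.5 .04 0 0 0 0 0;.5 .04 0 0 0 0 0;.5 .04 0 0 0 0 0;.4 .03 0 0 0 0 0;0 0 0 0 0 0 0;0 0 0 0 0 0 0;0 0 0 0 0 0 0'
python3 -m inch '.1 .01 0 0 0 0 0;0 0 0 0 0 0 0;0 0 0 0 0 0 0;0 0 0 0 0 0 0;0 0 0 0 0 0 0;0 0 0 0 0 0 0;0 0 0 0 0 0 0;0 0 0 0 0 0 0;0 0 0 0 0 0 0;0 0 0 0 0 0 0'
python3 -m inch '.1 .01 0 0 0 0 0;0 0 0 0 0 0 0;0 0 0 0 0 0 0;0 0 0 0 0 0 0;0 0 0 0 0 0 0;0 0 0 0 0 0 0;0 0 0 0 0 0 0;0 0 0 0 0 0 0;0 0 0 0 0 0 0;0 0 0 0 0 0 0'
```

```text
time: 32.75
eef_pos: [0.3966, 0.3464, 0.141]
eef_rot: [3.142, -0.0, 1.65]
wrist_force: [0.2, 0.7, 0.1]
grip_width: 0.0009
gripper_force: 0.0
time: 34.0
eef_pos: [0.4349, 0.3491, 0.0804]
eef_rot: [-3.142, 0.0, 1.65]
wrist_force: [0.4, -0.0, -0.0]
grip_width: 0.0006
gripper_force: 0.0
time: 35.25
eef_pos: [0.4362, 0.3493, 0.0803]
eef_rot: [-3.14, 0.0, 1.65]
wrist_force: [-5.9, -2.0, 3.5]
grip_width: 0.0009
gripper_force: 2.9
time: 36.5
eef_pos: [0.4371, 0.3495, 0.0802]
eef_rot: [-3.138, 0.001, 1.651]
wrist_force: [-13.0, -2.4, 8.7]
grip_width: 0.0003
gripper_force: 6.7
```

```bash
python3 -m inch '.1 .01 0 0 0 0 0;.1 .01 0 0 0 0 0;0 0 0 0 0 0 0;0 0 0 0 0 0 0;0 0 0 0 0 0 0;0 0 0 0 0 0 0;0 0 0 0 0 0 0;0 0 0 0 0 0 0;0 0 0 0 0 0 0;0 0 0 0 0 0 0'
python3 -m inch '.1 .01 0 0 0 0 0;0 0 0 0 0 0 0;0 0 0 0 0 0 0;0 0 0 0 0 0 0;0 0 0 0 0 0 0;0 0 0 0 0 0 0;0 0 0 0 0 0 0;0 0 0 0 0 0 0;0 0 0 0 0 0 0;0 0 0 0 0 0 0'
```

```text
time: 37.75
eef_pos: [0.4385, 0.3498, 0.0799]
eef_rot: [-3.133, 0.002, 1.652]
wrist_force: [-30.8, -5.2, 23.5]
grip_width: 0.0006
gripper_force: 16.0
time: 39.0
eef_pos: [0.4388, 0.3499, 0.0798]
eef_rot: [-3.13, 0.002, 1.653]
wrist_force: [-43.1, -8.7, 34.0]
grip_width: 0.0008
gripper_force: 22.0
```

At the end, 43 N gives only 0.3 mm of movement, so the lever is solidly against the shoe. I'll back off, retreat and check again.

```bash
python3 -m inch '-.3 -.02 0 0 0 0 0;-.7 -.05 0 0 0 0 0;-1 -.08 0 0 0 0 0;-.5 -.04 0 0 0 0 0;0 0 1 0 0 0 0;0 0 1 0 0 0 0;0 0 1 0 0 0 0;-1 .5 1 0 0 0 0;-1 1 1 0 0 0 0;-1 1 0 0 0 0 0'
python3 -m inch '-1 1 0 0 0 0 0;-1 1 0 0 0 0 0;-1 1 0 0 0 0 0;0 1 0 0 0 0 0;0 1 0 0 0 0 0;0 0 0 0 0 0 0;0 0 0 0 0 0 0;0 0 0 0 0 0 0;0 0 0 0 0 0 0;0 0 0 0 0 0 0'
python3 needle.py
python3 - <<'E'
from h import *
t=camera("top"); t0=cv2.cvtColor(cv2.imread("pics/top0.png"),cv2.COLOR_BGR2RGB); t1=cv2.cvtColor(cv2.imread("pics/end_full.png"),cv2.COLOR_BGR2RGB)
for n,im in(("start",t0),("push1",t1),("now",t["pixels"])):
    f=im[205:255,170:215].astype(float); w=np.clip(f[...,0]-(f[...,1]+f[...,2])/2-40,0,None); v,u=np.mgrid[205:255,170:215]
    p=[(w*u).sum()/w.sum(),(w*v).sum()/w.sum()]
    for z in(.072,.078):
        d=loc(onz(t,*p,z))-[.034,.04]; print(n,z,np.round(p,2),"r %.1f ang %.3f"%(np.hypot(*d)*1000,np.arctan2(*d)))
E
```

```text
time: 40.25
eef_pos: [0.335, 0.3974, 0.182]
eef_rot: [3.14, -0.002, 1.649]
wrist_force: [-0.4, 0.5, -1.1]
grip_width: 0.0008
gripper_force: 0.0
time: 41.5
eef_pos: [0.2751, 0.4961, 0.1805]
eef_rot: [-3.142, -0.0, 1.65]
wrist_force: [0.5, -0.2, -0.3]
grip_width: 0.0005
gripper_force: 0.0
dial [286.2 231.6  10.7] [  -1.4 -115.7] red 15 438.5 cen(mm) [2.9 0.7] needle 2.92 axis 3.33
tip [270. 233.] [  0.6 -75.4]
start 0.072 [189.76 235.39] r 79.5 ang -0.349
start 0.078 [189.76 235.39] r 78.2 ang -0.371
push1 0.072 [187.44 224.67] r 79.7 ang -0.010
push1 0.078 [187.44 224.67] r 77.8 ang -0.026
now 0.072 [187.44 224.66] r 79.7 ang -0.010
now 0.078 [187.44 224.66] r 77.8 ang -0.026
```

A second push at 43 N did not move the ball by even 0.01 px, so the brake is hard on. The needle holds at 3.33 and the arm is clear.

```bash
python3 -c "from rig import sign_off; print(sign_off())"
```

```text
the job is handed in; nothing more can be done
None
```

The job is handed in: the gauge is home on the rim, the wheel is stopped at its highest spot with the needle at about 3.33 rad, the brake is hard on judging by the force at the ball, and the tools were not touched.

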